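# Unlatch the returns shutter and post the finger splint

## Robot

A 6-joint arm with a two-finger parallel gripper is mounted at the origin on the work surface. World frame = base frame: x ahead of the robot, y to its left, z up, the work surface at z = 0. Lengths are in m, angles in rad, forces in N, time in s.
With the tool pointing down it reaches from about 0.425 to 0.95 m from the base axis. Payload 3.5 kg.
Tool frame: the origin (TCP) lies at the very end of the fingers, on their centre line; the grasp point (between the pads) lies 19 mm behind it; z points along the fingers, y is the direction in which the jaws open and shut (so a half turn about z gives the same grasp; the last joint's range is limited). The gripper opens to 85 mm and grips with 20 to 120 N. Pads are 22 mm wide; open, the fingers measure 114 mm over their backs; the gripper's body (76 mm by 85 mm) begins 54 mm behind the grasp point. The pads swing forward as they close: fully open they stand 13 mm farther back than shut.
Start: joints at [1.052, 0.286, 1.577, -0, 1.279, -0.15], TCP at [0.243, 0.63, 0.231] pointing down, gripper open.
Joint ranges: [-2.77, 2.77], [-0.9, 2.22], [0.21, 2.48], [-1.53, 4.67], [0.24, 2.81], [-2.84, 2.84]. Speed limits (rad/s): [2.79, 2.79, 3.14, 3.14, 3.14, 3.14].

## Interface

Orientations are given as a unit quaternion [x, y, z, w].
In Python, from plant import ctrl, imaging gives the robot as it stands.
- The arm moves only by the shell command python3 -m creep 'ROWS' [OPENING] [FORCE]. ROWS is JSON, one flat list of numbers, 4 for each row, row after row: the shift along the tool's x, y, z in units of 25 mm (1.0 is 25 mm), then the turn about the tool's z in units of 5 degrees (1.0 is 5 degrees). A call has 1 to 20 rows; each row is the pose to reach, as a shift and turn from the pose commanded when the call began, along the tool's axes at that moment; what a row does not reach only later rows make up. A row lasts 1/12 s, in which the tool goes at most 41.7 mm and 7.16 degrees, less where a joint would pass 70% of its speed; a pose out of reach is approached as far as the arm can. A call with a gripper value outside its range is refused whole. OPENING is the closure in counts, from 0 (fully open) to 255 (shut), set as the call begins (- or left out, the last holds). The fingers move at their own pace and stop on an object; FORCE is the grip in N (left out, the last holds). Time passes only in rows, so rows that repeat a pose let the fingers close. It gives the time, the measured TCP pose, the force and the opening at its end, in the units of the state.
- ctrl.get_state(): the state, without advancing time (a new reading comes with each control period).
- imaging.read_camera(name): name is "scene" or "top" or "wrist"; returns the picture (480x640x3 uint8, red, green, blue); there is no depth.
- imaging.camera_info(name): a dict with "intrinsics" (3x3 intrinsics, pixels), "origin" and "attitude" of the camera in the world. Camera axes: x right, y down, z forward; pixel columns grow to the right and rows downward; lengths in m; the calibration is good to about 2 mm. A picture is of the moment at which its call begins: read the wrist's pose just before it. camera_info takes no time and is no camera call; for the wrist camera it gives the pose at the moment of the call.
- ctrl.sign_off(): hands the job in, once; it reports no verdict.
Trained networks look in the newest picture that a camera, given by its name, has taken for a name from the list of things; names that differ only in an ending like _2 or _b are one class to them, and where a whole thing is asked for, a point or a joint stands for the part that bears it (a point fixed in the world has none). Each returns a list of dicts, best first, with "p" (0 to 1); they miss things now and then, are a little off and sometimes report something else, mostly with a low value. They report only what shows in the picture. A call takes as long as a camera call.
- imaging.silhouettes(camera, name): "mask" (480x640 bool, what is visible of it) and "uv" ([column, row] in pixels, amid what is visible of it).
The state is a dict: "time": time; "qpos": joint angles; "dq": joint speeds; "joint_efforts": joint torques, N m; "eef_pos": TCP position; "tcp_rot": TCP orientation; "contact_force": force on the tool from outside, world axes, zero at the start; "wrist_torque": the same for the moment, N m; "opening": opening from 0.0 (shut) to 1.0 (fully open).
Only numpy, scipy, OpenCV 4.12 (cv2) and the standard library are available. Lean on these libraries where they do the work, as an engineer would, in place of code of your own. Each camera call takes 0.05 s, during which the arm holds its last target.

## Task

Take the knob of the returns bin's shutter, slide the shutter until it meets its hidden bump, lift it over the bump there, and slide it fully open so that it sits down again at the far end. Then take the splint out of its spring clip and post it through the bared mouth, so that the splint itself pushes the sprung flap open, drops inside, and the flap shuts behind it. Leave the jar, eye cup, tweezers and tin where they are.

Things in the scene. Friction and masses are not known exactly. Their poses are not given: they have to be found in the camera images.
- bin: White steel returns bin, 190 deep (x) x 230 wide (y), fixed, hollow. Origin: centre of its underside; its -x side faces the robot roughly. Its top is one flat slope rising in +x at 35 degrees to the horizontal, from 100 high at the front edge (x=-95) to 233 at the rear. In the bin's frame the slope's outward normal is (-0.574, 0, 0.819), uphill is (0.819, 0, 0.574).
- mouth (a point): Centre of the bin's posting mouth, on the slope's surface; fixed; axes as the bin. A slot 44 long along the bin's y, 18 wide up/down the slope, covered by the shutter at the start. On the slope near it: a 6 high rail 29 to 33 downhill of its centre line, and the strap and bump 29 to 44 uphill of it, at most 11.5 high.
- chute_end (a point): Centre of the lower end of the slippery straight chute that runs 34 deep below the mouth, square to the slope, with the mouth's cross-section; what is posted must be held within about 14 degrees of the slope's normal. The flap closes it here. Beyond, about 140 is free along the same line to the bin's rear wall at its foot. Axes as the bin.
- shutter (a joint): Travel of the aluminium shutter along the bin's +y (m): 0 = shut over the mouth, 0.066 = fully open at its end stop, mouth bare. Friction about 1 N. A fixed bump stops it after 0.014 to 0.030 of travel; where, differs from start to start and is not measured. Once lifted over and let down beyond, the bump keeps it open.
- shutter_foot (a point): Uphill leading corner tab of the shutter (10 x 10, centre of its top), which meets the bump. Axes as shutter_knob. Earlier than 4 mm before the bump a fixed strap over the foot lets it lift only 2 mm: it can be lifted only when up against the bump or within 4 mm of it. It passes when lifted over 6.5 mm, and is clear 18 mm of travel after meeting the bump.
- shutter_lift (a joint): Lift of the shutter off the slope along the slope's normal (m): 0 = down, 0.012 = highest. A spring and its weight pull it down with about 3 N at 0, 5 N at 0.012.
- shutter_knob (a point): Top centre of the upright grey fin on the middle of the shutter, by which it is held; moves with it. Axes: x uphill, y along the travel, z the slope's normal. Fin 14 thick (y), 24 long (x), its top 40 off the slope; the plate under it is 56 (x) x 64 (y), its upper face 4.5 off the slope. When shut, the fin stands over the mouth's centre.
- flap (a joint): Angle of the white flap that closes the lower end of the chute (rad): 0 = shut, 1.5 = swung right down into the bin; hinged at its uphill edge and sprung shut (under 1 N at its edge).
- flap_edge (a point): Middle of the flap's free edge.
- splint: White plastic finger splint with a grey pad strip, a flat bar 100 long (z) x 26 wide (y; 20 wide in the last 20 at each end) x 9 thick (x), about 60 g, loose, the same either way up or round. Origin: centre of its lower end. Standing upright in the clip at the start.
- splint_top (a point): Centre of the splint's upper end.
- clip: Spring clip on a fixed wooden foot 60 x 60 x 8. Origin: centre of the foot's underside. The splint stands on the foot between a fixed steel jaw (+x) and a sprung steel jaw (-x), which press on its 9 thick faces with about 2 N each; its jaws reach 46 above the shelf, a bent lip at -x reaches 53. The splint is drawn straight up out of it. The splint's top is 108 above the shelf.
- tin: White first-aid tin with a closed lid, 84 x 124 x 65, fixed. Bystander; stands on one side of the bin, the clip on the other.
- jar: Amber glass jar, 60 across, 85 high, loose bystander. Origin: centre of its underside.
- eyecup: Clear plastic eye cup, 42 across, 40 high, loose bystander. Origin: centre of its underside.
- tweezers: Steel tweezers, about 110 long, lying loose on the tin's lid. Bystander.

How it is judged:
By the outcome, as a careful person would: the job done as asked, in the order asked, and still so for the second after the job is handed in, with the robot touching nothing.
It also fails if it takes over 64 s, if anything falls off the work surface, if the arm or the gripper's body presses on something with over 40 N, if the wrist force passes 120 N, or if a joint passes its speed limit or range.

## Working session

There is one attempt and no reset: what is moved stays moved. The work goes in short steps, Python scripts to look and compute and a shell command to move; the robot and the scene stay as the last step left them, time stands still between calls to the robot, and variables do not carry over. Pictures are saved under pics/ and viewed, and the job is handed in when it is done.

```bash
ls; mkdir -p pics; cat > h.py <<'E'
import numpy as np, cv2, json
from plant import ctrl, imaging
from scipy.spatial.transform import Rotation as R
def info(c):
    i=imaging.camera_info(c); K=np.array(i["intrinsics"]);o=np.array(i["origin"]);A=np.array(i["attitude"])
    if A.shape!=(3,3): A=R.from_quat(A).as_matrix()
    return K,o,A
def ray(I,uv):
    K,o,A=I; d=A@np.linalg.solve(K,[uv[0],uv[1],1.]); return o,d/np.linalg.norm(d)
def atz(I,uv,z):
    o,d=ray(I,uv); return o+d*(z-o[2])/d[2]
def proj(I,p):
    K,o,A=I; c=(np.array(p)-o)@A; q=c@K.T; return q[...,:2]/q[...,2:]
def save(img,n): cv2.imwrite(f"pics/{n}.png",cv2.cvtColor(img,cv2.COLOR_RGB2BGR))
E
python3 - <<'E'
from h import *
for c in ["scene","top","wrist"]:
    im=imaging.read_camera(c); save(im,c+"0"); K,o,A=info(c); print(c,K[0,0],K[:2,2],o.round(3),A.round(3).tolist())
for c in ["scene","top"]:
    for n in ["bin","shutter_knob","splint","clip","tin","jar"]:
        try:
            s=imaging.silhouettes(c,n); print(c,n,[(round(x["p"],2),np.round(x["uv"]).tolist(),int(x["mask"].sum())) for x in s[:3]])
        except Exception as e: print(n,e)
s=ctrl.get_state(); print(s["time"],s["eef_pos"],s["tcp_rot"],s["opening"])
E
```

```text
pics
scene 593.5491689242745 [316.55633231 242.06790187] [ 0.892 -0.553  1.077] [[0.878, 0.4, -0.262], [0.478, -0.734, 0.483], [0.0, -0.549, -0.836]]
top 620.4653770703513 [322.5716619  234.92495204] [0.427 0.018 1.417] [[-0.013, -0.992, 0.128], [-1.0, 0.012, -0.008], [0.006, -0.128, -0.992]]
wrist 379.10880254404873 [319.28425521 240.1992339 ] [0.165 0.659 0.374] [[0.36, 0.883, 0.3], [0.933, -0.34, -0.12], [-0.004, 0.323, -0.946]]
scene bin [(0.57, [332.0, 277.0], 14907), (0.55, [308.0, 260.0], 729)]
scene shutter_knob [(0.71, [309.0, 261.0], 750)]
scene splint [(0.64, [198.0, 339.0], 287), (0.49, [307.0, 264.0], 671)]
scene clip [(0.74, [207.0, 354.0], 757), (0.38, [333.0, 276.0], 14698)]
scene tin [(0.91, [338.0, 156.0], 2046)]
scene jar [(0.66, [310.0, 264.0], 696), (0.64, [424.0, 184.0], 1023), (0.59, [333.0, 275.0], 14606)]
top bin [(0.93, [342.0, 214.0], 11799), (0.41, [355.0, 224.0], 776)]
top shutter_knob [(0.96, [362.0, 224.0], 801)]
top splint [(0.66, [342.0, 214.0], 11971), (0.5, [192.0, 286.0], 2362)]
top clip [(0.88, [443.0, 290.0], 585)]
top tin [(0.83, [197.0, 285.0], 2163), (0.61, [342.0, 214.0], 12028)]
top jar [(0.58, [192.0, 195.0], 732)]
0.75 [0.24332542 0.62960777 0.23135564] [1.83374997e-01 9.83043036e-01 1.78595118e-05 1.23270735e-05] 1.00571898899147
```

View pics/scene0.png

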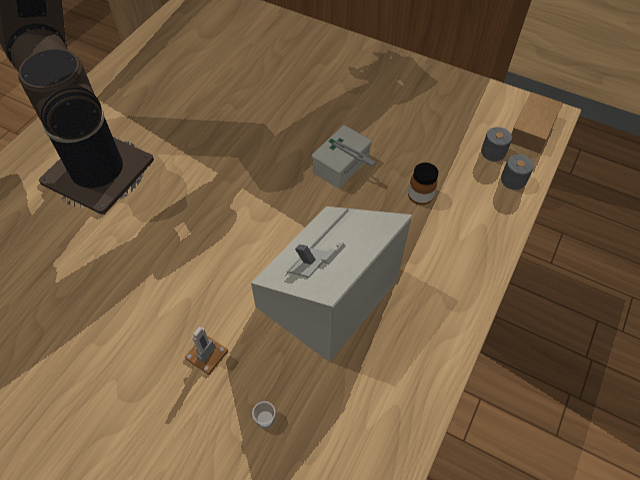

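View pics/top0.png

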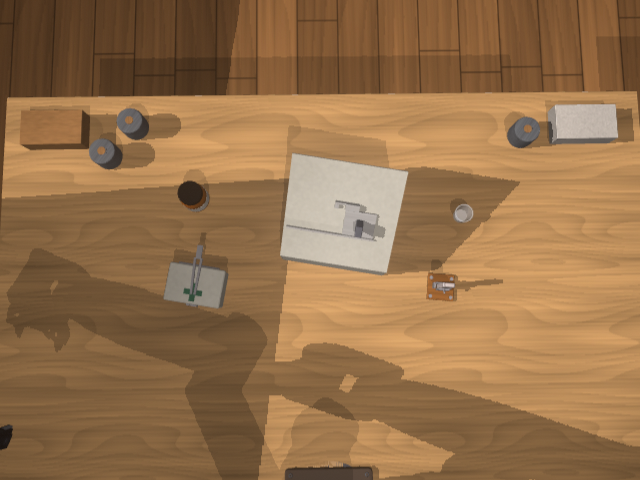

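View pics/wrist0.png

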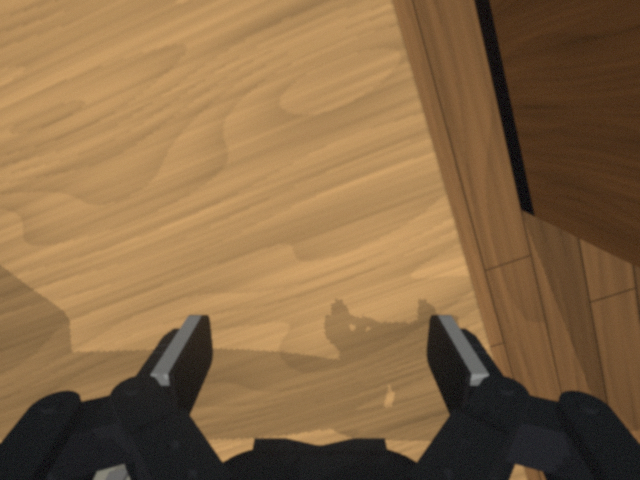

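```bash
cat > fit.py <<'E'
from h import *
from scipy.optimize import minimize
def binpts():
    return np.array([[x,y,z] for y in(-.115,.115) for x,z in((-.095,0),(.095,0),(-.095,.1),(.095,.233))])
def Tw(p,pts):
    c,s=np.cos(p[2]),np.sin(p[2]); M=np.array([[c,-s,0],[s,c,0],[0,0,1]]); return pts@M.T+np.array([p[0],p[1],0])
def hullmask(I,pts):
    uv=proj(I,pts); m=np.zeros((480,640),np.uint8); cv2.fillPoly(m,[np.round(cv2.convexHull(uv.astype(np.float32))*16).astype(np.int32)],1,shift=4); return m>0
def fit(masks,p0,pts):
    def cost(p):
        c=0
        for I,m in masks:
            h=hullmask(I,Tw(p,pts)); c+=1-(h&m).sum()/(h|m).sum()
        return c
    b=None
    for sc in (1,.3):
        S=np.array(p0)+np.vstack([np.zeros(3),np.eye(3)*np.array([.02,.02,.1])*sc]); r=minimize(cost,p0,method='Nelder-Mead',options=dict(initial_simplex=S,xatol=1e-5,fatol=1e-6)); p0=r.x
    return r.x,r.fun
E
python3 - <<'E'
from fit import *
ms=[]
for c in ["top","scene"]:
    imaging.read_camera(c)
    m=imaging.silhouettes(c,"bin")[0]["mask"]; m=cv2.morphologyEx(m.astype(np.uint8),cv2.MORPH_CLOSE,np.ones((9,9)))>0
    ms.append((info(c),m))
pts=binpts()
for s in (ms[:1],ms[1:],ms):
    p,f=fit(s,[.6,-.02,-.15],pts); print(p.round(4),f)
# shutter plane pts
ex=np.array([np.cos(p[2]),np.sin(p[2]),0]);ey=np.array([-ex[1],ex[0],0])
for I,m in ms: print(proj(I,Tw(p,pts)).round().tolist())
n=-.574*ex+np.array([0,0,.819])
# knob: ray with plane 40 over slope (fin center about 22)
P0=np.array([p[0],p[1],0])-.095*ex+np.array([0,0,.1])
for c in ["top","scene"]:
    k=imaging.silhouettes(c,"shutter_knob")[0]; I=info(c)
    im=imaging.read_camera(c); save(cv2.resize(im[150:300,240:440],None,fx=4,fy=4,interpolation=cv2.INTER_CUBIC),c+"_z")
    ys,xs=np.where(k["mask"]); print(c,k["p"],xs.min(),xs.max(),ys.min(),ys.max())
E
```

```text
[ 0.6309 -0.0299 -0.1742] 0.009063195188267259
[ 0.6329 -0.0306 -0.1766] 0.013044048243314066
[ 0.632  -0.0304 -0.1783] 0.03246883407264656
[[382.0, 274.0], [394.0, 194.0], [386.0, 271.0], [408.0, 170.0], [282.0, 258.0], [297.0, 177.0], [280.0, 253.0], [292.0, 151.0]]
[[255.0, 306.0], [329.0, 362.0], [251.0, 282.0], [331.0, 306.0], [325.0, 233.0], [397.0, 280.0], [326.0, 206.0], [412.0, 214.0]]
top 0.84 342 376 211 237
scene 0.87 289 326 245 278
```

```bash
python3 - <<'E'
import cv2
a=cv2.imread('pics/top0.png');s=cv2.imread('pics/scene0.png')
cv2.imwrite('pics/topA.png',cv2.resize(a[140:320,270:490],None,fx=3.6,fy=3.3,interpolation=cv2.INTER_CUBIC)[:600,:800])
cv2.imwrite('pics/scA.png',cv2.resize(s[200:380,170:420],None,fx=3.2,fy=3.2,interpolation=cv2.INTER_CUBIC))
E
```

```text
(no output)
```

View pics/topA.png

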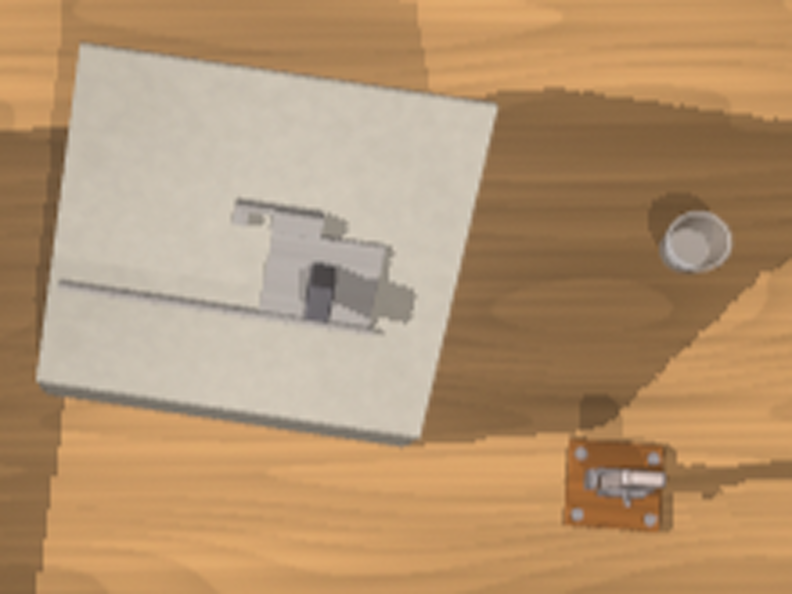

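View pics/scA.png

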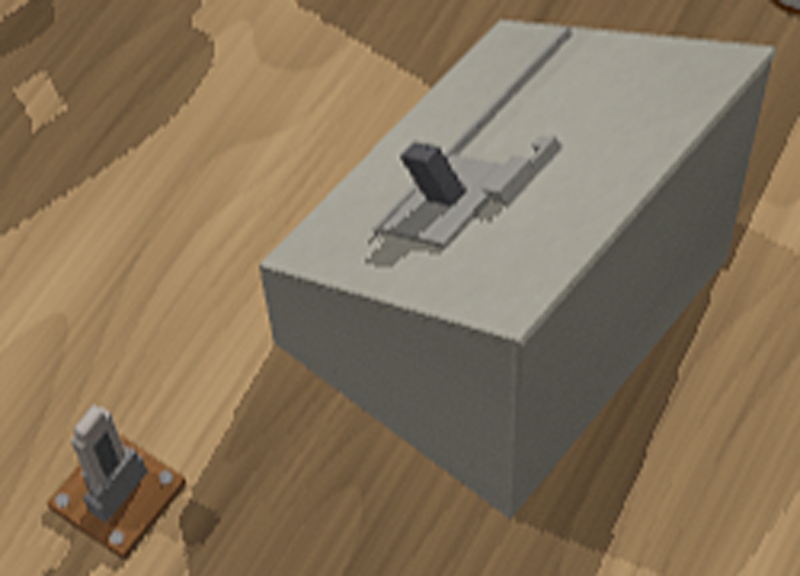

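```bash
cat > geo.py <<'E'
from fit import *
p=np.array([.632,-.0302,-.176])
ex=np.array([np.cos(p[2]),np.sin(p[2]),0]);ey=np.array([-ex[1],ex[0],0]);ez=np.array([0,0,1.])
a=np.radians(35); n=-np.sin(a)*ex+np.cos(a)*ez; up=np.cos(a)*ex+np.sin(a)*ez
P0=np.array([p[0],p[1],0])-.095*ex+.1*ez   # front edge mid on slope
def slope(s,y,h=0): return P0+s*up+y*ey+h*n
E
python3 - <<'E'
from geo import *
fin=np.array([[i,j,k] for i in(-.012,.012) for j in(-.007,.007) for k in(.0045,.040)])
ms=[]
for c,lo in (("top",(330,200,385,245)),("scene",(290,235,325,270))):
    im=cv2.cvtColor(cv2.imread(f"pics/{c}0.png"),cv2.COLOR_BGR2RGB).astype(int)
    d=(im.sum(2)<300)
    m=np.zeros_like(d);m[lo[1]:lo[3],lo[0]:lo[2]]=d[lo[1]:lo[3],lo[0]:lo[2]]
    nn,l,st,ct=cv2.connectedComponentsWithStats(m.astype(np.uint8)); k=1+np.argmax(st[1:,4]); print(st[k],ct[k]); ms.append((info(c),l==k))
def F(q): return np.array([slope(q[0]+f[0],q[1]+f[1],f[2]) for f in fin])
def cost(q,ms): return sum(1-(hullmask(I,F(q))&m).sum()/(hullmask(I,F(q))|m).sum() for I,m in ms)
for s in (ms[:1],ms[1:],ms):
    b=min(((cost((u,y),s),u,y) for u in np.arange(.05,.16,.004) for y in np.arange(-.08,.06,.004)))
    r=minimize(cost,b[1:],args=(s,),method='Nelder-Mead',options=dict(initial_simplex=[b[1:],(b[1]+.004,b[2]),(b[1],b[2]+.004)]))
    print(r.x.round(4),r.fun, slope(*r.x,.04).round(4), slope(*r.x).round(4))
# foot
for c in("top",):
    im=cv2.imread(f"pics/{c}0.png"); I=info(c)
    s=cv2.cvtColor(im,cv2.COLOR_BGR2HSV)[270:306,420:465]; print(s[5,10],s[14,2],s[18,20])
    imaging.read_camera(c)
    for nme in("clip","splint","eyecup","jar","tin"):
        for k in imaging.silhouettes(c,nme)[:2]:
            cs,_=cv2.findContours(k["mask"].astype(np.uint8),0,2); print(nme,round(k["p"],2),k["uv"],cv2.minAreaRect(max(cs,key=len)))
im=cv2.imread("pics/top0.png");cv2.imwrite("pics/clt.png",cv2.resize(im[265:315,415:475],None,fx=10,fy=10,interpolation=cv2.INTER_CUBIC))
im=cv2.imread("pics/scene0.png");cv2.imwrite("pics/cls.png",cv2.resize(im[318:378,175:240],None,fx=10,fy=10,interpolation=cv2.INTER_CUBIC))
E
```

```text
[356 220   7  11  51] [359.33333333 224.03921569]
[295 245  21  25 273] [304.62271062 255.57875458]
[ 0.1115 -0.041 ] 0.6709677419354838 [ 0.5986 -0.0659  0.1967] [ 0.6212 -0.0699  0.164 ]
[ 0.1084 -0.0438] 0.22741433021806856 [ 0.5957 -0.0682  0.195 ] [ 0.6183 -0.0723  0.1622]
[ 0.1021 -0.0401] 0.9216199065438532 [ 0.5912 -0.0636  0.1913] [ 0.6138 -0.0677  0.1586]
[ 13 119 154] [ 16 129 213] [  7  22 150]
splint 0.73 [196.0, 272.7] ((195.99539184570312, 268.6513671875), (8.866907119750977, 48.66089630126953), 9.865806579589844)
eyecup 0.77 [463.8, 213.0] ((462.5, 212.5), (17.0, 19.0), 90.0)
jar 0.87 [193.5, 193.4] ((193.0, 196.0), (30.0, 30.0), 90.0)
tin 0.9 [193.5, 286.3] ((195.17703247070312, 284.50201416015625), (60.20527267456055, 42.279869079589844), 10.954061508178711)
```

View pics/clt.png

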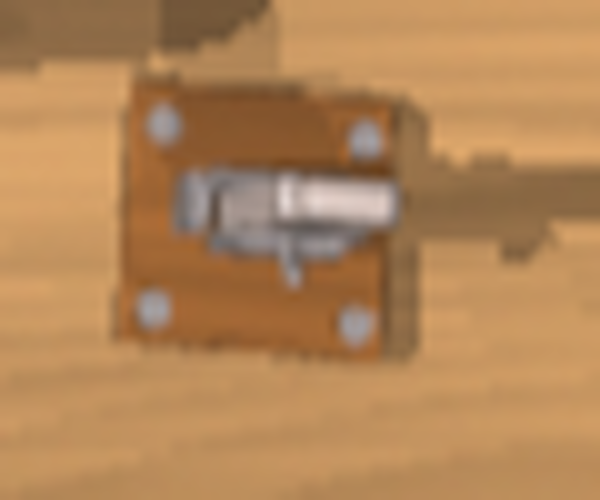

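View pics/cls.png

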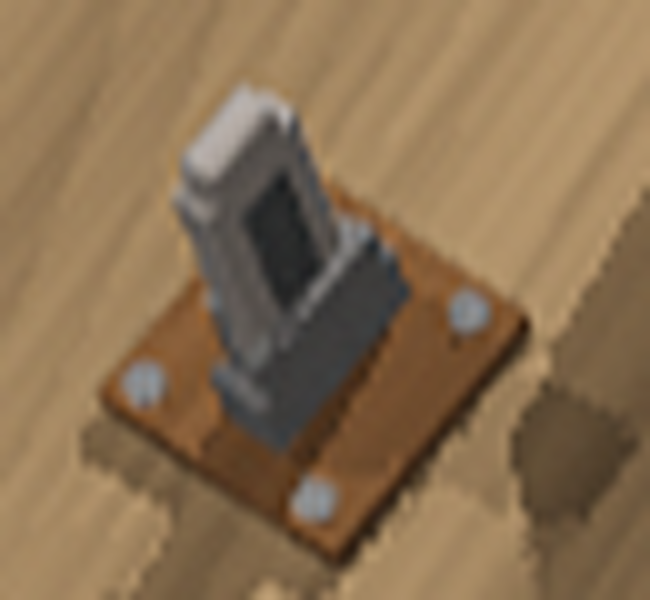

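```bash
cat > mv.py <<'E'
from geo import *
def plan(target,yvec,flip=False,q=None):
    s=ctrl.get_state(); Rm=R.from_quat(s["tcp_rot"]).as_matrix(); e=np.array(s["eef_pos"])
    d=Rm.T@(np.array(target)-e); print("t",round(s["time"],2),"tcp",e.round(4),"shift(25mm units)",(d/.025).round(3),end=" ")
    y=Rm.T@np.array(yvec); t=np.arctan2(-y[0],y[1]); 
    if abs(t)>np.pi/2: t-=np.sign(t)*np.pi
    print("turn units",round(np.degrees(t)/5,3),"alt",round((np.degrees(t)-np.sign(t)*180)/5,2),"q6",round(s["qpos"][5],3))
E
python3 - <<'E'
from mv import *
s=ctrl.get_state(); print(R.from_quat(s["tcp_rot"]).as_matrix().round(3).tolist())
m=np.array([.6185,-.0715,.1622]); print((m+.032*n-.019*ez).round(4), ey.round(3))
plan(m+.032*n+.08*ez,ey)
I=info("top")
f=lambda u,v:(415+(u+.5)/10-.5,265+(v+.5)/10-.5)
c=[atz(I,f(*q),.008) for q in((138,85),(402,100),(385,360),(115,345))]; print(np.round(c,4).tolist(),np.mean(c,0).round(4))
print("tsp",atz(I,f(349,200),.108).round(4))
Is=info("scene"); g=lambda u,v:(175+(u+.5)/10-.5,318+(v+.5)/10-.5)
print("sc",atz(Is,g(235,138),.108).round(4))
c=[atz(Is,g(*q),.008) for q in((100,395),(335,190),(528,325),(340,560))]; print(np.round(c,4).tolist(),np.mean(c,0).round(4))
E
```

```text
[[-0.933, 0.36, 0.0], [0.36, 0.933, -0.0], [-0.0, -0.0, -1.0]]
[ 0.6004 -0.0683  0.1694] [0.175 0.985 0.   ]
t 1.45 tcp [0.2433 0.6296 0.2313] shift(25mm units) [-23.388 -20.891  -1.483] turn units -2.208 alt 33.79 q6 -0.15
[[0.5187, -0.2323, 0.008], [0.5145, -0.2923, 0.008], [0.4558, -0.2861, 0.008], [0.46, -0.2251, 0.008]] [ 0.4873 -0.2589  0.008 ]
tsp [ 0.4874 -0.2582  0.108 ]
sc [ 0.4931 -0.2609  0.108 ]
[[0.46, -0.2873, 0.008], [0.4755, -0.2305, 0.008], [0.524, -0.2361, 0.008], [0.519, -0.2927, 0.008]] [ 0.4946 -0.2616  0.008 ]
```

```bash
python3 -m creep '[-1,-0.9,-0.1,-0.2,-2.3,-2.1,-0.2,-0.5,-3.8,-3.4,-0.4,-0.9,-5.3,-4.7,-0.6,-1.3,-6.8,-6.1,-0.8,-1.7,-8.3,-7.4,-1,-2.2,-9.8,-8.8,-1.2,-2.2,-11.3,-10.1,-1.4,-2.2,-12.8,-11.4,-1.48,-2.2,-14.3,-12.8,-1.48,-2.2,-15.8,-14.1,-1.48,-2.2,-17.3,-15.5,-1.48,-2.2,-18.8,-16.8,-1.48,-2.2,-20.3,-18.1,-1.48,-2.2,-21.6,-19.3,-1.48,-2.2,-22.7,-20.3,-1.48,-2.2,-23.4,-20.9,-1.48,-2.2,-23.4,-20.9,-1.48,-2.2,-23.4,-20.9,-1.48,-2.2]' 90 60
python3 - <<'E'
from mv import *
s=ctrl.get_state(); print(s["qpos"],s["opening"],s["contact_force"])
I=info("wrist"); im=imaging.read_camera("wrist"); 
for k in imaging.silhouettes("wrist","shutter_knob")[:2]: print(k["p"],k["uv"],k["mask"].sum())
m=np.array([.6185,-.0715,.1622])
v=im.copy()
for q in (m,m+.04*n,slope(0,-.115),slope(0,.115),slope(.232,.115),slope(.232,-.115)):
    u=proj(I,q); print(u.round()); cv2.circle(v,tuple(int(a) for a in u.round()),3,(255,0,0),-1)
save(im,"w1");save(v,"w1b"); np.savez("w1.npz",K=I[0],o=I[1],A=I[2])
plan(m+.032*n+.08*ez,ey)
E
```

```text
time: 3.03
eef_pos: [0.6002, -0.0688, 0.2686]
tcp_rot: [0.088, 0.996, 0.0, 0.0]
contact_force: [1.3, 0.1, -0.1]
opening: 0.647
[-2.81941521e-01  1.04732530e-01  1.71863078e+00  1.23434613e-04
  1.31768064e+00 -1.67559147e+00] 0.647467635923863 [ 1.32879731  0.09693269 -0.06337573]
0.92 [320.2, 250.9] 7133
[322. 263.]
[322. 248.]
[230. 129.]
[522. 128.]
[577. 458.]
[206. 457.]
t 3.13 tcp [ 0.6013 -0.0721  0.2679] shift(25mm units) [ 0.062  0.145 -0.021] turn units -0.077 alt 35.92 q6 -1.674
```

View pics/w1b.png

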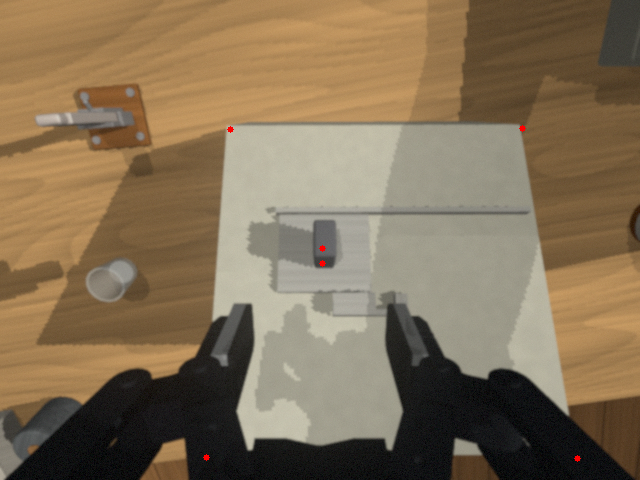

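```bash
python3 - <<'E'
import cv2
a=cv2.imread('pics/w1.png')
cv2.imwrite('pics/w1z.png',cv2.resize(a[195:325,260:420],None,fx=5,fy=4.6,interpolation=cv2.INTER_CUBIC))
E
```

```text
(no output)
```

View pics/w1z.png

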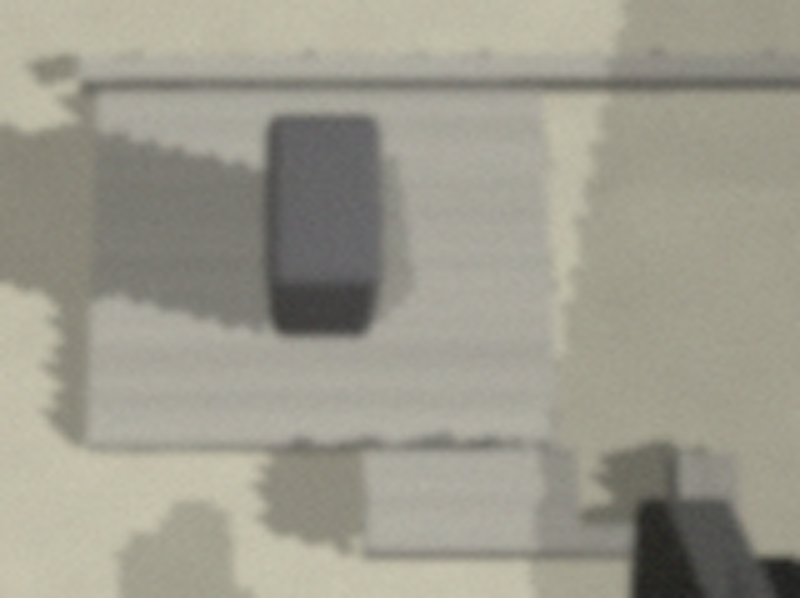

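```bash
python3 - <<'E'
from mv import *
z=np.load("w1.npz"); I=(z["K"],z["o"],z["A"])
def onp(uv,h):
    o,d=ray(I,uv); P=o+d*(((P0+h*n-o)@n)/(d@n)); return P,((P-P0)@up).round(4),((P-P0)@ey).round(4)
print(onp((325,238.3),.04),onp((323.8,253.3),.0045))
f=lambda u,v:(260+u/5,195+v/4.6)
for q in((270,115),(380,115),(270,283),(380,283)): print(onp(f(*q),.04)[1:])
for q in((88,90),(545,90),(88,447),(550,447)): print(onp(f(*q),.0045)[1:])
for q in((230,124),(522,124)): print(onp(q,0)[1:])
E
```

```text
(array([ 0.59109585, -0.06464871,  0.19137522]), np.float64(0.1022), np.float64(-0.0411)) (array([ 0.61150171, -0.06869241,  0.16260109]), np.float64(0.1027), np.float64(-0.0415))
(np.float64(0.0903), np.float64(-0.0479))
(np.float64(0.0903), np.float64(-0.0342))
(np.float64(0.1137), np.float64(-0.0478))
(np.float64(0.1137), np.float64(-0.0345))
(np.float64(0.0738), np.float64(-0.0749))
(np.float64(0.0738), np.float64(-0.0087))
(np.float64(0.1301), np.float64(-0.0731))
(np.float64(0.1301), np.float64(-0.01))
(np.float64(-0.0041), np.float64(-0.1155))
(np.float64(-0.0038), np.float64(0.1158))
```

```bash
python3 - <<'E'
from mv import *
print(slope(.103,-.041).round(4),slope(.103,-.041,.032).round(4))
plan(slope(.103,-.041,.032)-.019*ez,ey)
E
```

```text
[ 0.6144 -0.0687  0.1591] [ 0.5963 -0.0655  0.1853]
t 3.13 tcp [ 0.6013 -0.0721  0.2679] shift(25mm units) [0.248 0.232 4.064] turn units -0.077 alt 35.92 q6 -1.674
```

```bash
python3 -m creep '[0.25,0.23,0.8,0,0.25,0.23,1.9,0,0.25,0.23,2.9,0,0.25,0.23,3.6,0,0.25,0.23,4,0,0.25,0.23,4.06,0,0.25,0.23,4.06,0,0.25,0.23,4.06,0]'
python3 - <<'E'
from mv import *
im=imaging.read_camera("wrist"); save(im,"w2"); plan(slope(.103,-.041,.032)-.019*ez,ey); print(ctrl.get_state()["contact_force"])
E
```

```text
time: 3.8
eef_pos: [0.5954, -0.06, 0.1685]
tcp_rot: [0.088, 0.996, -0.0, 0.001]
contact_force: [0.6, -0.2, 0.1]
opening: 0.643
t 3.85 tcp [ 0.5956 -0.06    0.1688] shift(25mm units) [-0.067 -0.211  0.102] turn units -0.006 alt 35.99 q6 -1.664
[ 0.61378365 -0.35493736  0.66951174]
```

View pics/w2.png

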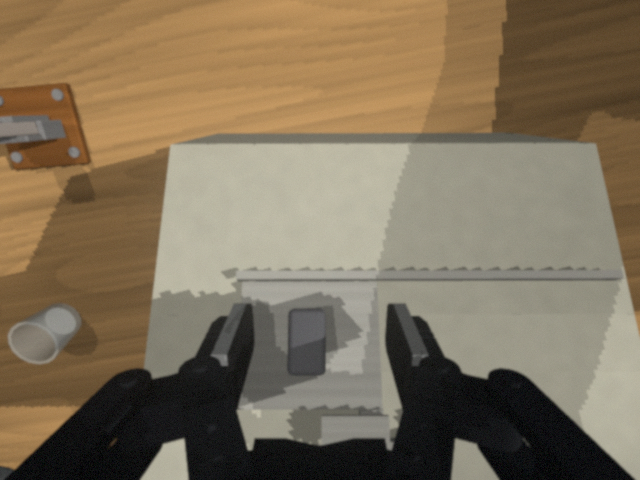

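```bash
python3 -m creep '[-0.06,-0.21,0.08,0,-0.06,-0.21,0.08,0,-0.06,-0.21,0.08,0,-0.06,-0.21,0.08,0,-0.06,-0.21,0.08,0,-0.06,-0.21,0.08,0]' 255 60
python3 - <<'E'
from mv import *
im=imaging.read_camera("wrist"); save(im,"w3"); plan(slope(.103,-.041,.032)-.019*ez,ey); s=ctrl.get_state(); print(s["contact_force"],s["opening"])
E
```

```text
time: 4.35
eef_pos: [0.5953, -0.0656, 0.1655]
tcp_rot: [0.088, 0.996, -0.0, 0.0]
contact_force: [-1.9, -0.5, 2.6]
opening: 0.153
t 4.4 tcp [ 0.5953 -0.0656  0.1655] shift(25mm units) [-0.038  0.012 -0.031] turn units -0.009 alt 35.99 q6 -1.673
[-2.05369754 -1.36900832  3.01303099] 0.15191260816201613
```

View pics/w3.png

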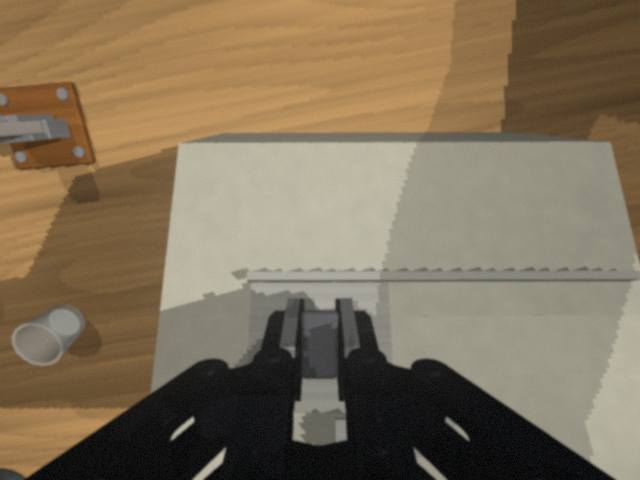

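```bash
cat > st.py <<'E'
from geo import *
s=ctrl.get_state(); e=np.array(s["eef_pos"]); f=np.array(s["contact_force"])
r=e-(slope(.103,-.041,.032)-.019*ez)
print("t",round(s["time"],2),"up/y/n mm",(np.array([r@up,r@ey,r@n])*1e3).round(1),"F up/y/n",np.array([f@up,f@ey,f@n]).round(1),"op",round(s["opening"],3))
E
python3 st.py; python3 -m creep '[0,0.1,0,0,0,0.25,0,0,0,0.4,0,0,0,0.5,0,0,0,0.5,0,0]'; python3 st.py
python3 -m creep '[0,0.04,0,0,0,0.08,0,0,0,0.08,0,0]';python3 st.py
python3 -m creep '[0,0.04,0,0,0,0.08,0,0,0,0.08,0,0]';python3 st.py
```

```text
t 4.4 up/y/n mm [-1.2 -0.3 -0.1] F up/y/n [ 0.3 -1.7  3.5] op 0.152
time: 4.82
eef_pos: [0.5977, -0.0522, 0.1655]
tcp_rot: [0.088, 0.996, 0.0, 0.001]
contact_force: [-1.3, 0.7, 4.8]
opening: 0.15
t 4.82 up/y/n mm [-1.2 13.4 -0.1] F up/y/n [1.6 0.5 4.7] op 0.15
time: 5.07
eef_pos: [0.5979, -0.0505, 0.1655]
tcp_rot: [0.088, 0.996, 0.0, 0.0]
contact_force: [-1.1, -0.4, 5.6]
opening: 0.152
t 5.07 up/y/n mm [-1.3 15.1 -0.1] F up/y/n [ 2.4 -0.6  5.2] op 0.152
time: 5.32
eef_pos: [0.5981, -0.0495, 0.1655]
tcp_rot: [0.088, 0.996, -0.001, 0.0]
contact_force: [-2.0, -2.8, 5.2]
opening: 0.151
t 5.32 up/y/n mm [-1.2 16.1 -0.1] F up/y/n [ 1.8 -3.1  5.1] op 0.151
```

```bash
python3 -m creep '[0,0.04,0,0,0,0.08,0,0,0,0.08,0,0]' >/dev/null;python3 st.py
python3 -m creep '[0,0.04,0,0,0,0.04,0,0]' >/dev/null;python3 st.py
```

```text
t 5.57 up/y/n mm [-1.3 16.2 -0.1] F up/y/n [ 1.8 -9.1  5.3] op 0.15
t 5.73 up/y/n mm [-1.3 16.3 -0.1] F up/y/n [  1.6 -10.5   6.7] op 0.151
```

```bash
python3 -m creep '[0,-0.08,0,0,0,-0.13,0,0,0.08,-0.13,-0.11,0,0.16,-0.13,-0.22,0,0.23,-0.13,-0.33,0,0.23,-0.13,-0.33,0,0.23,-0.13,-0.33,0]' >/dev/null;python3 st.py
```

```text
t 6.32 up/y/n mm [-1.3 16.4  8.8] F up/y/n [ 3.6 -0.4 -4.9] op 0.156
```

```bash
python3 -m creep '[0.02,0.06,-0.03,0,0.02,0.14,-0.03,0,0.02,0.22,-0.03,0,0.02,0.3,-0.03,0]' >/dev/null;python3 st.py
```

```text
t 6.65 up/y/n mm [-1.3 23.9  9.5] F up/y/n [ 3.4 -1.3 -4.9] op 0.153
```

```bash
python3 -m creep '[0,0.2,0,0,0,0.5,0,0,0,0.8,0,0,0,1.1,0,0,0,1.35,0,0,0,1.5,0,0,0,1.5,0,0]' >/dev/null;python3 st.py
python3 -m creep '[-0.08,0,0.11,0,-0.16,0,0.22,0,-0.23,0,0.33,0,-0.24,0,0.34,0,-0.24,0.05,0.34,0,-0.24,0.1,0.34,0,-0.24,0.14,0.34,0,-0.24,0.18,0.34,0,-0.24,0.18,0.34,0]' >/dev/null;python3 st.py
```

```text
t 7.23 up/y/n mm [-1.3 62.4  9.5] F up/y/n [ 3.6  0.8 -4.4] op 0.148
t 7.98 up/y/n mm [-1.4 65.7  0. ] F up/y/n [ 4.8 -0.9 -1.1] op 0.15
```

```bash
python3 -m creep '[0,0.06,0.01,0,0,0.1,0.02,0,0,0.1,0.02,0]' >/dev/null;python3 st.py
python3 -m creep '[0,0,0,0,0,0,0,0,0,0,0,0,0,0,0,0]' 150 >/dev/null;python3 st.py
python3 - <<'E'
from mv import *
im=imaging.read_camera("scene"); save(cv2.resize(im[190:320,240:430],None,fx=4,fy=4,interpolation=cv2.INTER_CUBIC),"s1"); im=imaging.read_camera("wrist"); save(im,"w4")
E
```

```text
t 8.23 up/y/n mm [-1.4 65.8  0. ] F up/y/n [ 3.8 -7.5  2.5] op 0.153
t 8.57 up/y/n mm [-3.7 68.6 -0.6] F up/y/n [ 0.4  0.4 -0. ] op 0.411
```

View pics/s1.png

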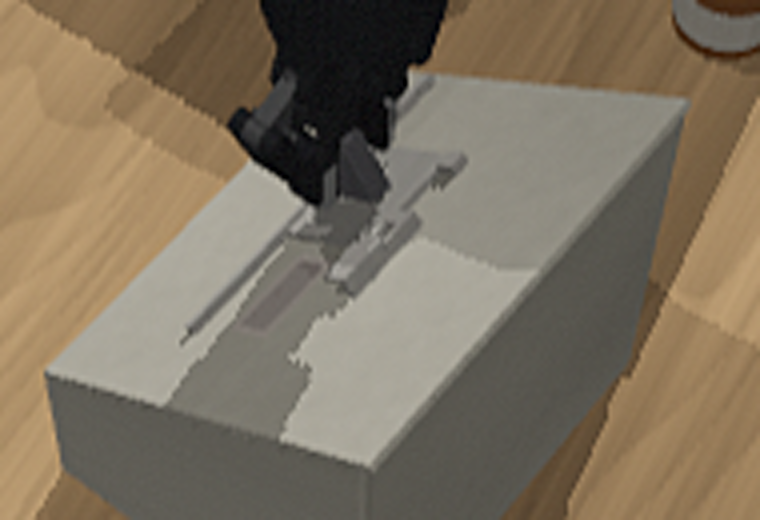

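View pics/w4.png

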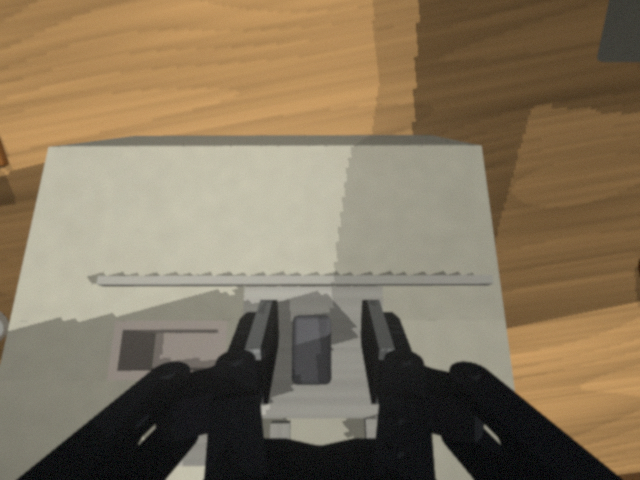

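```bash
python3 - <<'E'
from mv import *
plan([.490,-.260,.200],[.07,.9976,0])
I=info("scene"); im=imaging.read_camera("scene")
E
```

```text
t 8.67 tcp [0.6062 0.0024 0.1642] shift(25mm units) [  2.735 -11.147  -1.431] turn units -1.219 alt 34.78 q6 -1.558
```

```bash
python3 -m creep '[0,0,-0.8,0,0,0,-1.8,0,0,0,-2.6,0,0.2,-0.8,-2.8,-0.2,0.5,-2,-2.8,-0.5,0.8,-3.4,-2.8,-0.8,1.2,-4.8,-2.8,-1.2,1.6,-6.2,-2.8,-1.2,1.9,-7.6,-2.6,-1.2,2.2,-8.9,-2.2,-1.2,2.5,-10,-1.8,-1.2,2.7,-10.8,-1.5,-1.2,2.74,-11.15,-1.43,-1.2,2.74,-11.15,-1.43,-1.2,2.74,-11.15,-1.43,-1.2]' 110 40
python3 - <<'E'
from mv import *
I=info("wrist"); im=imaging.read_camera("wrist"); save(im,"w5"); np.savez("w5.npz",K=I[0],o=I[1],A=I[2])
for nm in("splint","clip"):
  for k in imaging.silhouettes("wrist",nm)[:2]: print(nm,k["p"],k["uv"],k["mask"].sum())
plan([.490,-.260,.200],[.07,.9976,0]); print(proj(I,[[.49,-.26,.108],[.49,-.26,.008]]))
E
```

```text
time: 9.97
eef_pos: [0.4907, -0.2602, 0.2009]
tcp_rot: [0.036, 0.999, 0.0, 0.0]
contact_force: [-0.2, 1.0, -0.3]
opening: 0.564
splint 0.97 [320.0, 227.5] 1219
clip 0.59 [317.8, 196.7] 3336
clip 0.5 [556.1, 323.4] 35475
t 10.12 tcp [ 0.4912 -0.2595  0.2013] shift(25mm units) [ 0.047 -0.024  0.052] turn units -0.004 alt 36.0 q6 -2.169
[[320.98264905 243.90951216]
 [320.64444831 207.38618109]]
```

View pics/w5.png

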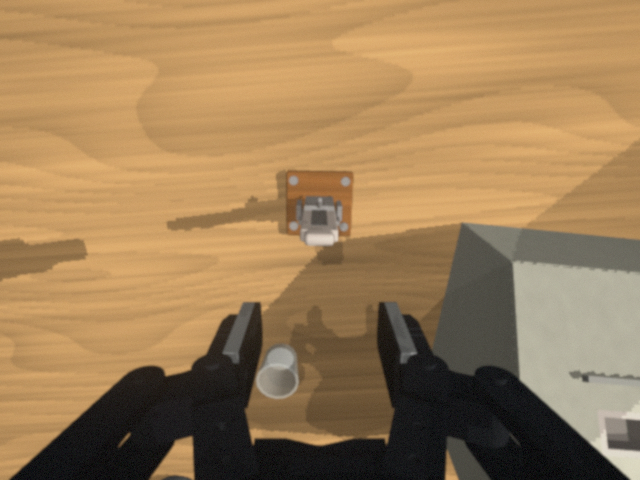

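```bash
python3 - <<'E'
from mv import *
z=np.load("w5.npz"); I=(z["K"],z["o"],z["A"])
im=cv2.imread("pics/w5.png"); cv2.imwrite("pics/w5z.png",cv2.resize(im[160:260,270:370],None,fx=6,fy=6,interpolation=cv2.INTER_CUBIC))
print(atz(I,(320,239.5),.108),atz(I,(319.7,203),.008)); plan([.487,-.2605,.071],[.07,.9976,0])
E
```

```text
[ 0.4868867  -0.26042613  0.108     ] [ 0.48586814 -0.26056277  0.008     ]
t 10.12 tcp [ 0.4912 -0.2595  0.2013] shift(25mm units) [ 0.171 -0.051  5.212] turn units -0.004 alt 36.0 q6 -2.169
```

View pics/w5z.png

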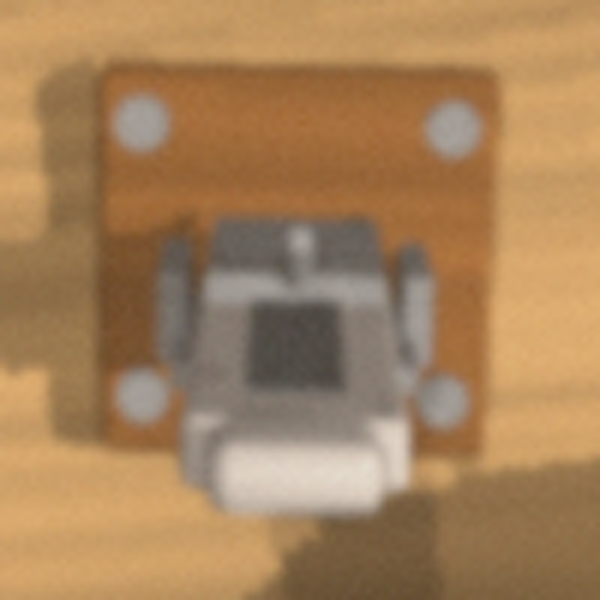

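```bash
python3 -m creep '[0.1,-0.03,0.8,0,0.15,-0.05,2,0,0.15,-0.05,3.2,0,0.15,-0.05,4.2,0,0.15,-0.05,4.9,0,0.15,-0.05,5.2,0,0.15,-0.05,5.2,0,0.15,-0.05,5.2,0]'
python3 - <<'E'
from mv import *
im=imaging.read_camera("wrist"); save(im,"w6"); plan([.487,-.2605,.071],[.07,.9976,0])
E
```

```text
time: 10.78
eef_pos: [0.4873, -0.2612, 0.0714]
tcp_rot: [0.035, 0.999, -0.0, 0.0]
contact_force: [0.9, -0.7, 0.0]
opening: 0.571
t 10.83 tcp [ 0.4877 -0.2618  0.0722] shift(25mm units) [0.033 0.049 0.047] turn units -0.014 alt 35.99 q6 -2.175
```

View pics/w6.png

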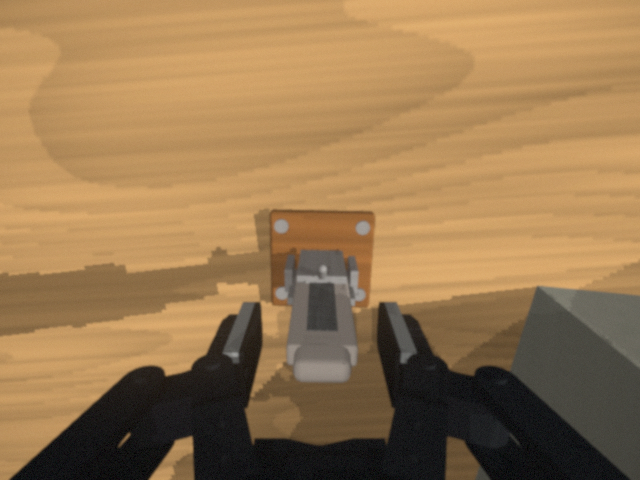

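```bash
python3 -m creep '[0,0.03,0,0,0,0.03,0,0,0,0.03,0,0,0,0.03,0,0,0,0.03,0,0,0,0.03,0,0]' 255 40
python3 -m creep '[0,0,-0.2,0,0,0,-0.6,0,0,0,-1.1,0,0,0,-1.8,0,0,0,-2.8,0,0,0,-4,0,0,0,-5.2,0,0,0,-6.2,0,0,0,-6.8,0,0,0,-6.8,0,0,0,-6.8,0]'
python3 - <<'E'
from mv import *
for c in("wrist","scene"):
    im=imaging.read_camera(c); save(im,c+"7")
    k=imaging.silhouettes(c,"splint"); print([(x["p"],x["uv"]) for x in k[:2]])
I=info("scene"); s=ctrl.get_state(); e=np.array(s["eef_pos"]); print(e,s["opening"]);print(proj(I,[e,e+[0,0,.037],e-[0,0,.063]]).round(1))
im=cv2.imread("pics/scene7.png"); u=proj(I,e).astype(int); x,y=max(u[0]-70,0),max(u[1]-60,0); cv2.imwrite("pics/s7z.png",cv2.resize(im[y:y+140,x:x+150],None,fx=4,fy=4,interpolation=cv2.INTER_CUBIC))
E
```

```text
time: 11.33
eef_pos: [0.4876, -0.2611, 0.0725]
tcp_rot: [0.036, 0.999, -0.0, 0.001]
contact_force: [-1.7, 2.4, 5.9]
opening: 0.294
time: 12.25
eef_pos: [0.4865, -0.261, 0.2421]
tcp_rot: [0.036, 0.999, -0.001, 0.001]
contact_force: [0.2, -1.0, -1.6]
opening: 0.294
[(0.88, [318.9, 320.6])]
[(0.8, [184.7, 300.5])]
[ 0.48557429 -0.26005627  0.23844495] 0.29234121445358113
[[180.9 294.3]
 [176.3 282.9]
 [188.  312.1]]
```

View pics/wrist7.png

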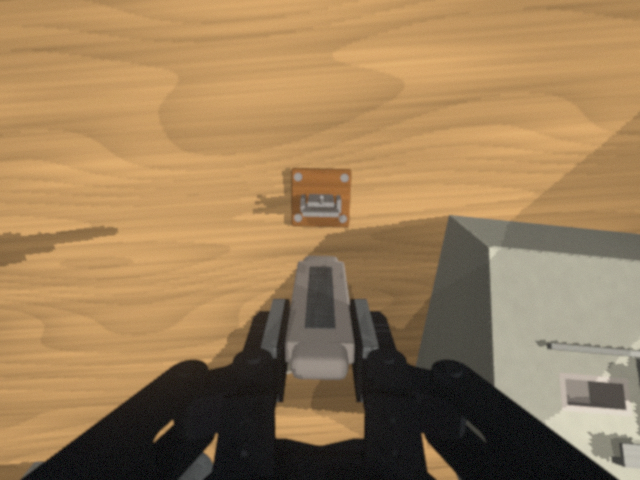

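View pics/s7z.png

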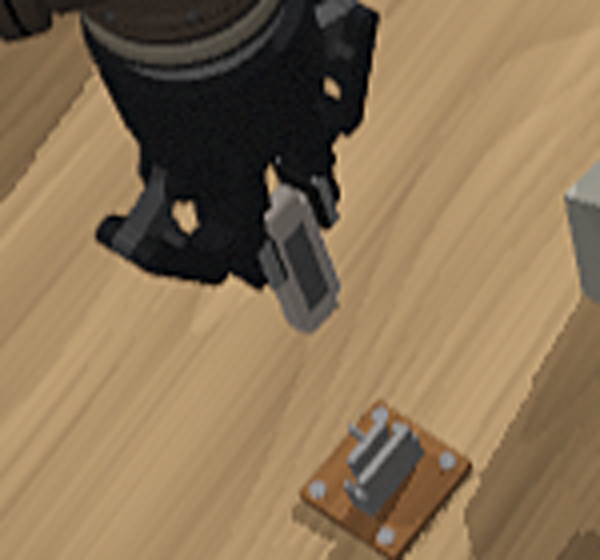

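```bash
python3 - <<'E'
from mv import *
M=slope(.103,-.041); plan(M+.001*ex+.09*ez,ey)
E
```

```text
t 12.45 tcp [ 0.4856 -0.2601  0.2384] shift(25mm units) [-4.625  8.002 -0.424] turn units 1.191 alt -34.81 q6 -2.174
```

```bash
python3 -m creep '[-0.1,0.2,-0.5,0,-0.5,0.9,-1,0.3,-1.2,2,-1.4,0.6,-1.9,3.3,-1.4,1,-2.6,4.6,-1.4,1.2,-3.3,5.8,-1.4,1.2,-4,6.9,-1.4,1.2,-4.5,7.7,-1.2,1.2,-4.63,8,-1,1.2,-4.63,8,-1,1.2,-4.63,8,-1,1.2]'
python3 - <<'E'
from mv import *
I=info("wrist"); im=imaging.read_camera("wrist"); save(im,"w8"); np.savez("w8.npz",K=I[0],o=I[1],A=I[2])
M=slope(.103,-.041); plan(M+.001*ex+.09*ez,ey)
e=np.array(ctrl.get_state()["eef_pos"]); print(proj(I,[e+[0,0,.037],e-[0,0,.063]]).round())
for u,y in((-.009,-.022),(-.009,.022),(.009,.022),(.009,-.022)): print(proj(I,slope(.103+u,-.041+y)).round())
E
```

```text
time: 13.37
eef_pos: [0.6158, -0.0695, 0.2647]
tcp_rot: [0.088, 0.996, -0.0, -0.001]
contact_force: [-0.2, 0.4, 0.3]
opening: 0.296
t 13.42 tcp [ 0.6158 -0.0702  0.2653] shift(25mm units) [0.027 0.048 0.648] turn units -0.013 alt 35.99 q6 -1.67
[[320. 375.]
 [320. 263.]]
[290. 224.]
[353. 224.]
[354. 249.]
[290. 249.]
```

View pics/w8.png

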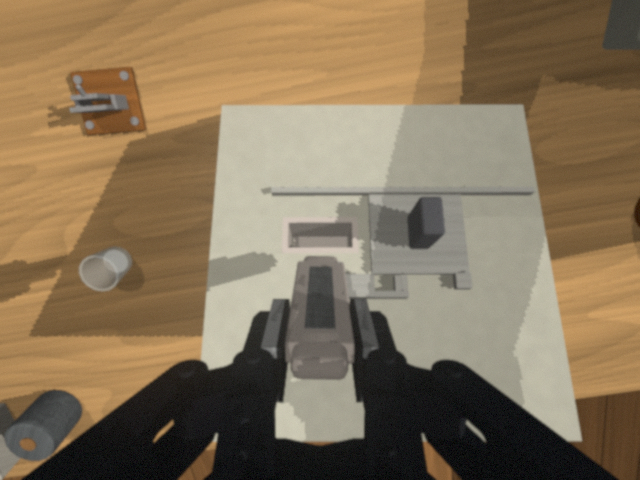

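```bash
python3 -m creep '[0.06,0.04,0.3,0,0.06,0.04,0.8,0,0.06,0.04,1.3,0,0.06,0.04,1.65,0,0.06,0.04,1.85,0,0.06,0.04,1.95,0,0.06,0.04,1.95,0]' - 25
python3 st.py
python3 - <<'E'
from mv import *
I=info("wrist"); im=imaging.read_camera("wrist"); save(im,"w9")
im=imaging.read_camera("scene"); save(cv2.resize(im[180:330,230:430],None,fx=4,fy=4,interpolation=cv2.INTER_CUBIC),"s9")
M=slope(.103,-.041); e=np.array(ctrl.get_state()["eef_pos"])-M; print((e@ex,e@ey,e[2]))
E
```

```text
time: 14.0
eef_pos: [0.6146, -0.0684, 0.2156]
tcp_rot: [0.088, 0.996, 0.0, -0.001]
contact_force: [-0.1, 0.2, -0.6]
opening: 0.296
t 14.0 up/y/n mm [43.5  0.4 29.8] F up/y/n [-0.5  0.2 -0.4] op 0.296
(np.float64(0.000932716340712661), np.float64(0.0004754361008440164), np.float64(0.05808227581293726))
```

View pics/w9.png

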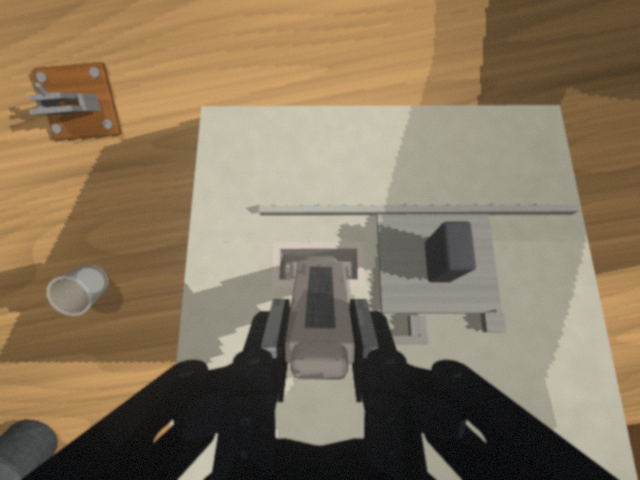

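View pics/s9.png

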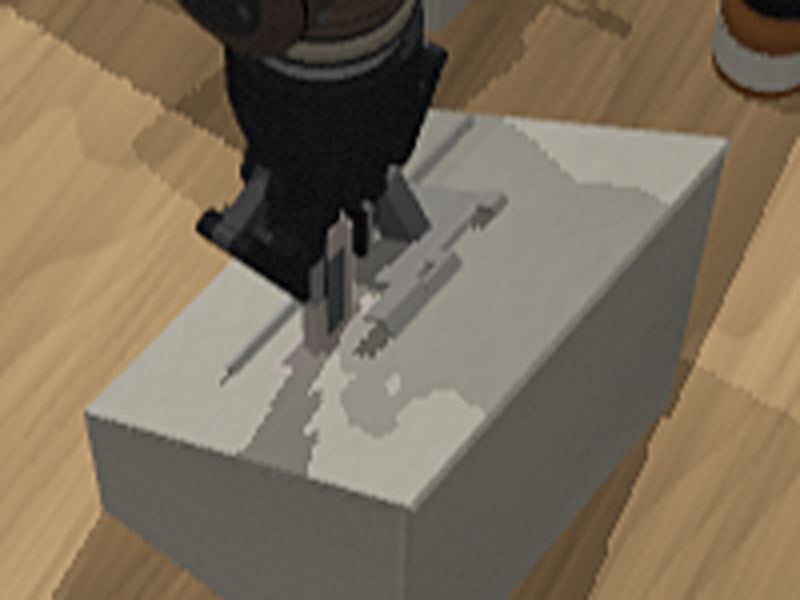

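```bash
cat > m.py <<'E'
from geo import *
s=ctrl.get_state(); f=np.array(s["contact_force"]); e=np.array(s["eef_pos"])-slope(.103,-.041)
print("t",round(s["time"],2),"x,y,z mm",(1e3*np.array([e@ex,e@ey,e[2]])).round(1),"F x,y,z",np.array([f@ex,f@ey,f[2]]).round(1),"op",round(s["opening"],3))
E
python3 -m creep '[0,0,0.08,0,0,0,0.16,0,0,0,0.22,0,0,0,0.22,0]'>/dev/null; python3 m.py
```

```text
t 14.43 x,y,z mm [ 0.7  0.5 52.1] F x,y,z [0.6 0.1 0.1] op 0.293
```

```bash
python3 -m creep '[0,0,0.08,0,0.1,0,0.1,0,0.22,0,0.11,0,0.34,0,0.12,0,0.46,0,0.13,0,0.58,0,0.15,0,0.7,0,0.17,0,0.7,0,0.17,0]' - 20 >/dev/null; python3 m.py
python3 - <<'E'
from mv import *
I=info("wrist"); im=imaging.read_camera("wrist"); save(im,"w10")
im=imaging.read_camera("scene"); save(cv2.resize(im[180:330,230:430],None,fx=4,fy=4,interpolation=cv2.INTER_CUBIC),"s10")
E
```

```text
t 15.1 x,y,z mm [-15.7   0.6  49.9] F x,y,z [5.  1.8 5.7] op 0.298
```

View pics/w10.png

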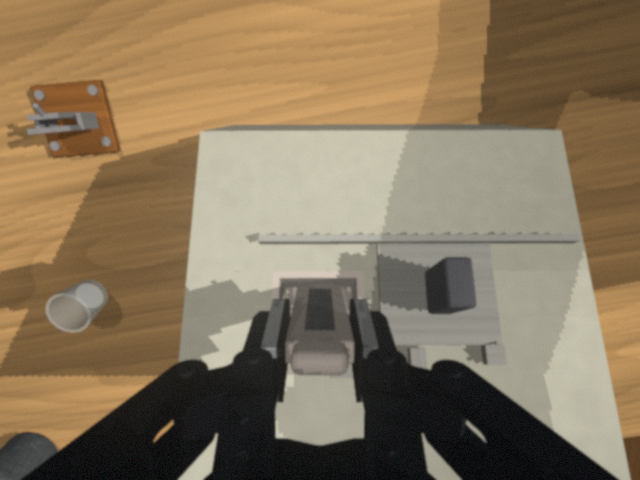

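View pics/s10.png

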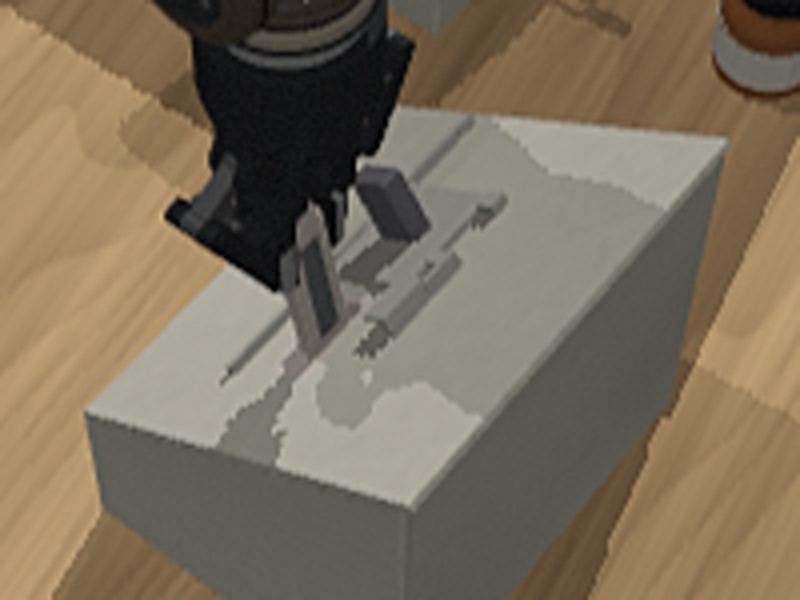

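```bash
python3 -m creep '[0.12,0,0.02,0,0.24,0,0.05,0,0.37,0,0.09,0,0.5,0,0.14,0,0.64,0,0.2,0,0.77,0,0.27,0,0.9,0,0.35,0,1.02,0,0.43,0,1.02,0,0.43,0]' - 20 >/dev/null; python3 m.py
python3 - <<'E'
from mv import *
I=info("wrist"); im=imaging.read_camera("wrist"); save(im,"w11")
im=imaging.read_camera("scene"); save(cv2.resize(im[180:330,230:430],None,fx=4,fy=4,interpolation=cv2.INTER_CUBIC),"s11")
E
```

```text
t 15.95 x,y,z mm [-43.6   0.5  36.2] F x,y,z [ 2.7 -0.1  3.6] op 0.295
```

View pics/w11.png

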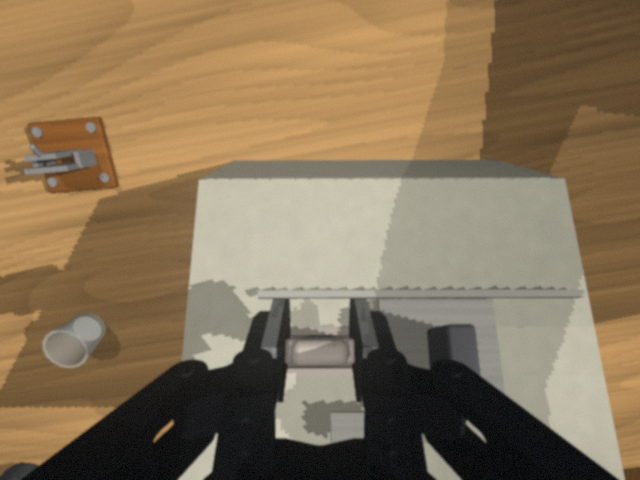

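View pics/s11.png

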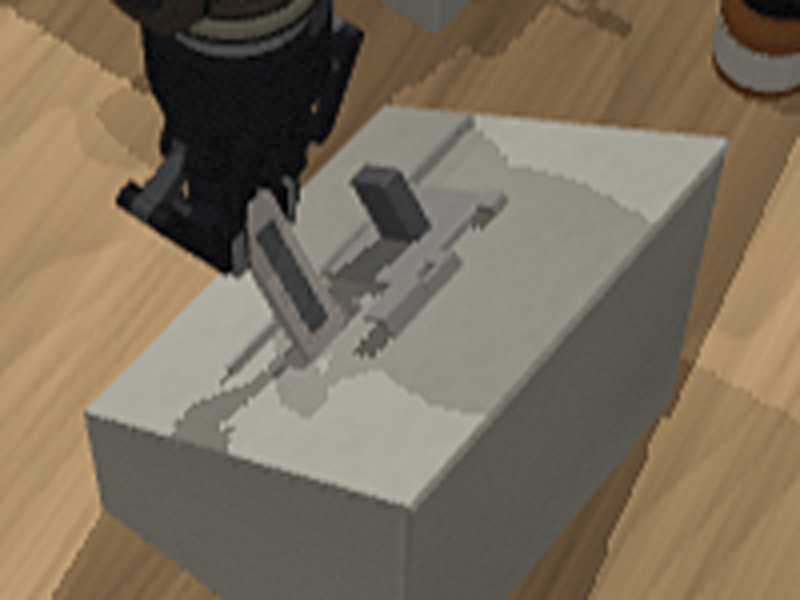

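```bash
python3 -m creep '[-0.08,0,0.05,0,-0.16,0,0.13,0,-0.25,0,0.25,0,-0.34,0,0.38,0,-0.45,0,0.52,0,-0.56,0,0.68,0,-0.56,0,0.68,0]' - 35 >/dev/null; python3 m.py
```

```text
t 16.63 x,y,z mm [-29.1   0.6  18.2] F x,y,z [-0.1 -0.6 -1. ] op 0.294
```

```bash
python3 -m creep '[-0.1,0,0.11,0,-0.22,0,0.24,0,-0.34,0,0.4,0,-0.46,0,0.55,0,-0.46,0,0.55,0]' - 35 >/dev/null; python3 m.py
python3 - <<'E'
from mv import *
I=info("wrist"); im=imaging.read_camera("wrist"); save(im,"w12")
im=imaging.read_camera("scene"); save(cv2.resize(im[180:330,230:430],None,fx=4,fy=4,interpolation=cv2.INTER_CUBIC),"s12")
E
```

```text
t 17.05 x,y,z mm [-17.1   0.5   5.1] F x,y,z [-0.8  0.3 -1.2] op 0.29
```

View pics/s12.png

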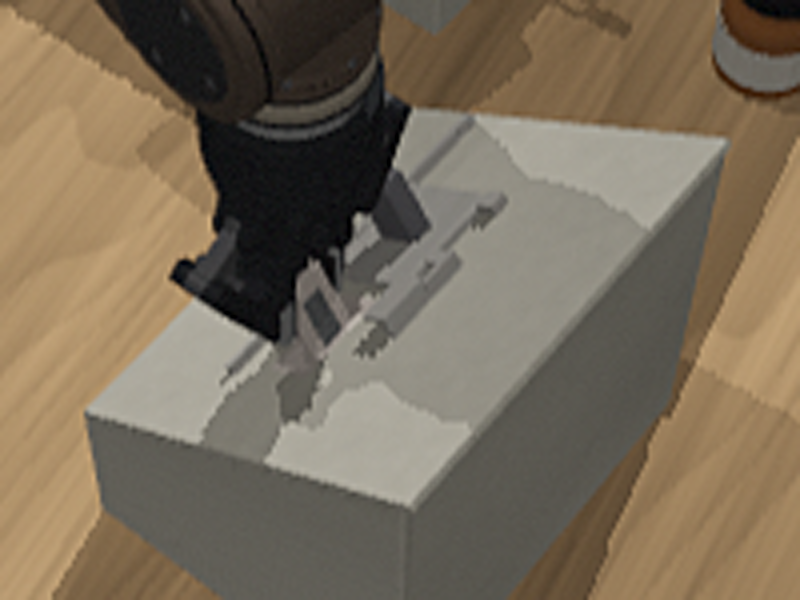

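```bash
python3 -m creep '[0,0,0,0,0,0,0,0,0,0,0,0,0,0,0,0]' 145 >/dev/null; python3 m.py
python3 - <<'E'
from mv import *
I=info("wrist"); im=imaging.read_camera("wrist"); save(im,"w13")
im=imaging.read_camera("scene"); save(cv2.resize(im[180:330,230:430],None,fx=4,fy=4,interpolation=cv2.INTER_CUBIC),"s13")
E
```

```text
t 17.48 x,y,z mm [-16.5   0.5   7.1] F x,y,z [-0.1  0.3 -0.3] op 0.431
```

View pics/w13.png

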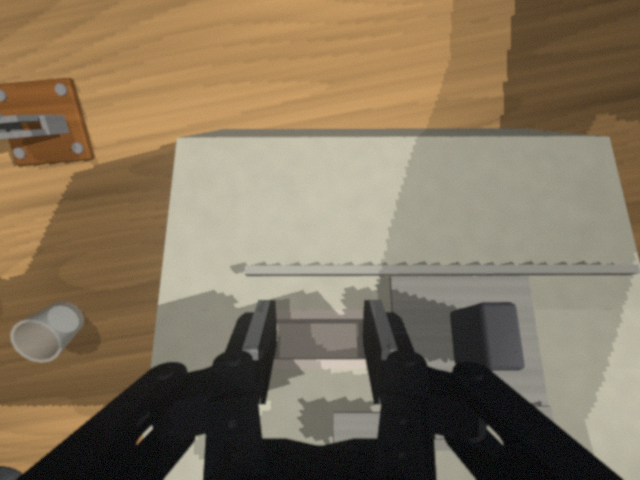

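View pics/s13.png

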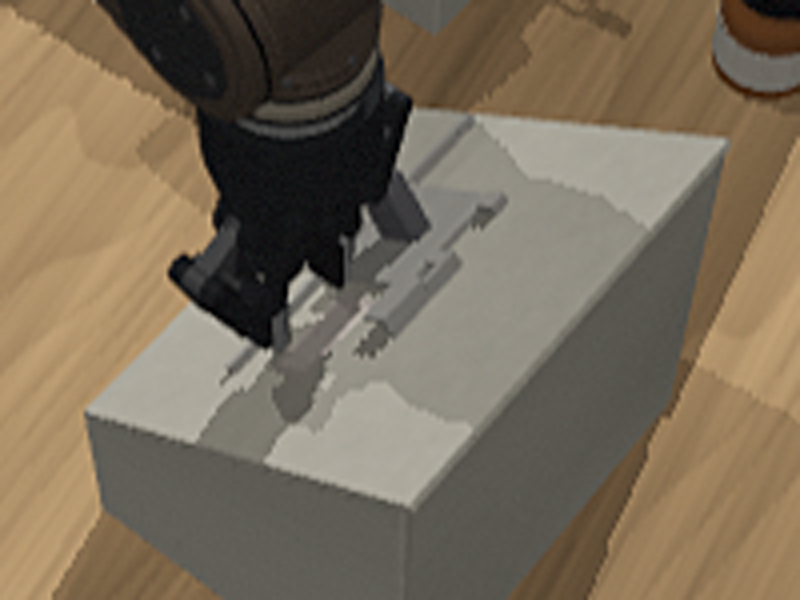

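```bash
python3 -m creep '[0.1,0,-0.5,0,0.3,0,-1.3,0,0.5,0,-2.3,0,0.8,0,-3.2,0,1.2,0,-3.8,0,1.2,0,-4,0,1.2,0,-4,0]' >/dev/null; python3 m.py
python3 - <<'E'
from mv import *
I=info("wrist"); im=imaging.read_camera("wrist"); save(im,"w14")
u=proj(I,slope(.103,-.041)).astype(int); print(u); save(cv2.resize(im[u[1]-40:u[1]+50,u[0]-50:u[0]+70],None,fx=6,fy=6,interpolation=cv2.INTER_CUBIC),"w14z")
for c in("wrist","scene","top"):
    if c!="wrist": im=imaging.read_camera(c); save(im,c+"14")
    print(c,[(round(x["p"],2),x["uv"],x["mask"].sum()) for x in imaging.silhouettes(c,"splint")[:3]],[(round(x["p"],2),x["uv"],x["mask"].sum()) for x in imaging.silhouettes(c,"flap")[:3]])
E
```

```text
t 18.17 x,y,z mm [-46.    0.5 109.5] F x,y,z [-0.5  1.1 -0.4] op 0.435
[320 294]
wrist [] [(0.61, [320.3, 299.0], np.int64(875))]
scene [(0.34, [331.1, 234.4], np.int64(639))] []
top [] []
```

View pics/w14.png

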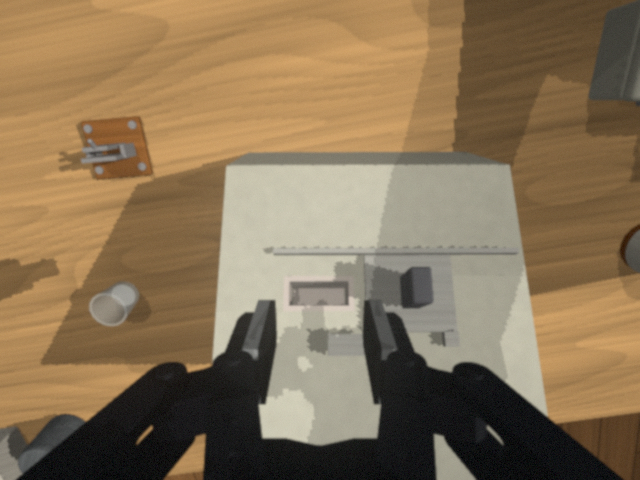

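View pics/w14z.png

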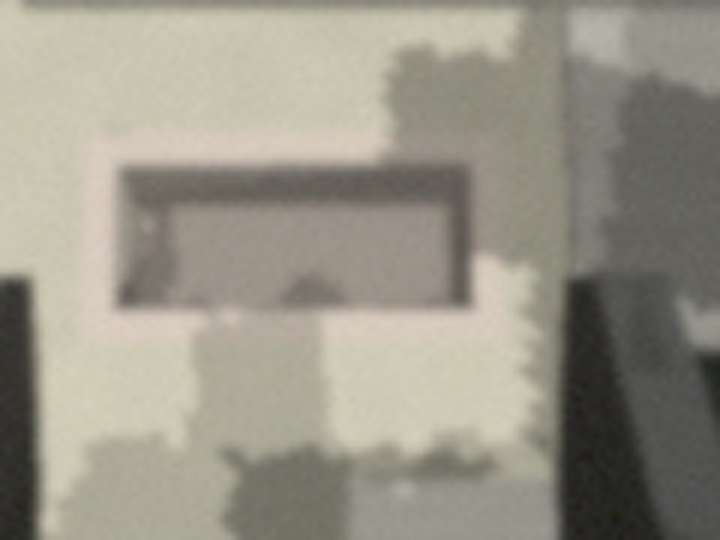

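View pics/scene14.png

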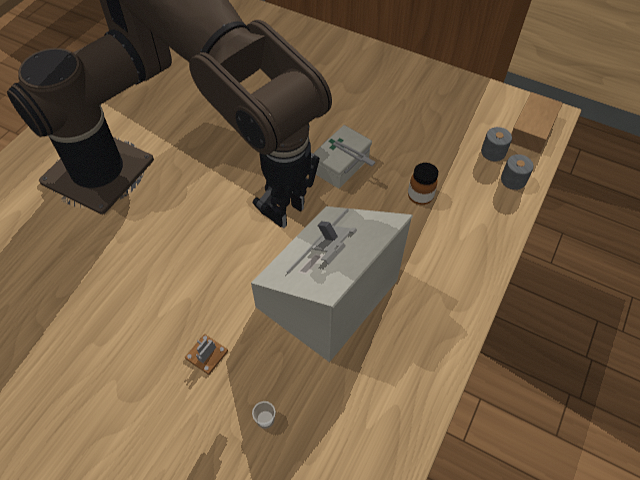

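```bash
python3 - <<'E'
from mv import *
I=info("wrist"); im=imaging.read_camera("wrist"); v=im.copy()
def poly(pts,c): cv2.polylines(v,[np.round(proj(I,np.array(pts))*16).astype(np.int32)],True,c,1,cv2.LINE_AA,4)
q=((-1,-1),(-1,1),(1,1),(1,-1))
poly([slope(.102+.012*a,-.041+.066+.007*b,.04) for a,b in q],(255,0,0))
poly([slope(.102+.028*a,-.041+.066+.032*b,.0045) for a,b in q],(0,0,255))
poly([slope(.102+.009*a,-.041+.022*b,-.034) for a,b in q],(0,160,0))
poly([slope(.102+.009*a,-.041+.022*b,0) for a,b in q],(255,0,255))
save(cv2.resize(v[235:365,270:470],None,fx=4,fy=4,interpolation=cv2.INTER_CUBIC),"w15z")
E
```

```text
(no output)
```

View pics/w15z.png

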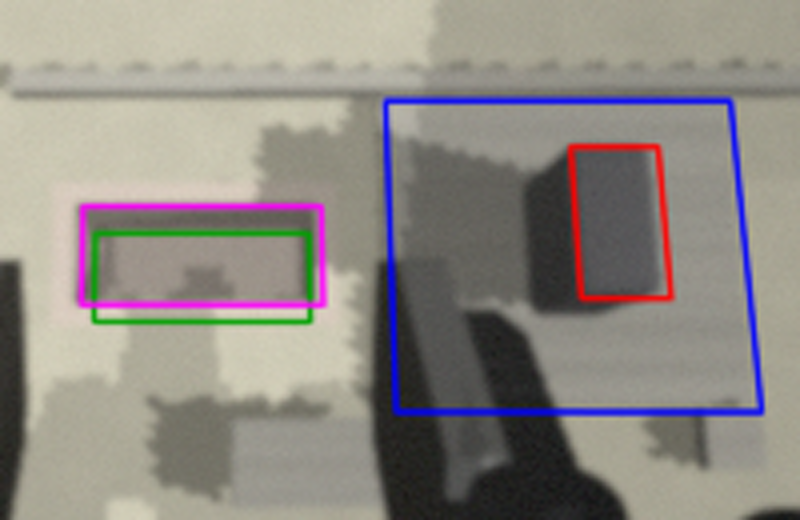

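```bash
python3 - <<'E'
from h import *
print(ctrl.get_state()["time"]); print(ctrl.sign_off())
E
```

```text
18.6667
the job is handed in; nothing more can be done
None
```

The job is done and handed in at 18.7 s of the 64 s allowed. The shutter is fully open and the splint has been posted through the mouth.

- **Shutter:** I slid it by its knob and met the bump after about 16.5 mm, where the push force rose to about 10 N. I lifted it about 9 mm over the bump and slid it on. It came back down to its starting height and reached the end stop at about 66 mm of travel.
- **Splint:** I drew it straight up out of the clip and set its tip in the mouth. The tool can't tilt, so I turned the splint in a light grip against the chute wall until it was square to the slope. I pushed it about 52 mm in, past the flap, and when I let go it slid in by itself.

**Last checks:**
- The final wrist picture shows the mouth empty and the white flap closing the chute at 34 mm depth, which is where it sits when shut.
- The shutter's outline is within about 1 mm of its fully open, seated position.
- The gripper was clear of everything, with no significant contact force, when I handed the job in.
- The splint detector found nothing in the wrist and top views. In the scene view it gave one weak hit (0.34) on the shutter's plate, where the picture shows no splint, so I took it as false. The splint itself can't be seen inside the bin.
- I never touched the jar, eye cup, tweezers or tin. They look unmoved in the pictures, but I didn't measure their positions again.

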